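# Sort the returned goods back into the stock trays on the trade counter

## Robot

A 6-joint arm with a two-finger parallel gripper is mounted at the origin on the work surface. World frame = base frame: x ahead of the robot, y to its left, z up, the work surface at z = 0. Lengths are in mm, angles in rad, forces in N, time in s.
With the tool pointing down it reaches from about 275 to 850 mm from the base axis. Payload 19 kg.
Tool frame: the origin (TCP) lies between the finger pads; the fingertips stand 11 mm ahead of it and the grasp point (between the pads) lies 8 mm behind it; z points along the fingers, y is the line along which they close (so a half turn about z gives the same grasp; the last joint's range is limited). The gripper opens to 85 mm and grips with 20 to 120 N. Pads are 22 mm wide; open, the fingers measure 114 mm over their backs; the gripper's body (76 mm by 85 mm) begins 54 mm behind the grasp point. The pads swing forward as they close: fully open they stand 13 mm farther back than shut.
Start: joints at [1.149, 0.15, 1.437, -0, 1.554, -0.134], TCP at [163.214, 551.316, 215.967] pointing down, gripper open.
Joint ranges: [-2.8, 2.8], [-0.68, 2.1], [0.12, 2.68], [-1.39, 4.53], [0.16, 2.79], [-2.81, 2.81]. Speed limits (rad/s): [1.89, 1.89, 2.22, 3.01, 3.01, 3.01].

## Interface

Orientations are given as a unit quaternion [w, x, y, z].
In Python, from plant import status, imaging, ticket gives the robot as it stands. The module is installed in compiled form; this text tells all that it offers.
- The arm moves only by the shell command python3 -m jog 'ROWS' [OPENING]. ROWS is a JSON object of lists of equal length, an entry for each row: "linear": the shift along the tool's x, y, z normalised to -1 to 1, where 1 is 0.25 m, a list of three; "dr": the turn, a rotation vector about the tool's x, y, z normalised to -1 to 1, where 1 is 0.5 rad, a list of three. In form: {"linear": [[dx, dy, dz], ...], "dr": [[wx, wy, wz], ...]}. A call has 1 to 10 rows; each row shifts and turns the commanded pose from where the row before left it, along the tool's axes as they then stand; what a row does not reach is not made up. A row lasts 1/12 s, in which the tool goes at most 41.7 mm and 7.16 degrees, less where a joint would pass 70% of its speed; a pose out of reach is approached as far as the arm can. A call with a number of a shift or a turn outside -1 to 1 is refused whole. A call with a gripper value outside its range is refused whole. OPENING is the opening, from 0 (shut) to 1 (fully open), set as the call begins (- or left out, the last holds). The fingers move at their own pace and stop on an object; the grip force is fixed at half the most. Time passes only in rows, so rows that do not move let the fingers close. It gives the time, the measured TCP pose, the force, the opening and the grip force at its end, in the units of the state.
- status.get_obs(): the state, without advancing time (a new reading comes with each control period).
- imaging.camera(name): name is "scene" or "side" or "wrist"; returns the picture (384x512x3 uint8, red, green, blue); there is no depth.
- imaging.camera_model(name): a dict with "fx", "fy", "cx", "cy" (pixels), "xyz" and "orientation" of the camera in the world. Camera axes: x right, y down, z forward; pixel columns grow to the right and rows downward; lengths in mm; the calibration is good to about 2 mm. A picture is of the moment at which its call begins: read the wrist's pose just before it. camera_model takes no time and is no camera call; for the wrist camera it gives the pose at the moment of the call.
- ticket.finish_job(): hands the job in; it is judged then, once.
The state is a dict: "time_s": time; "joint_pos": joint angles; "qd": joint speeds; "tau": joint torques, N m; "tcp_pos": TCP position; "orientation": TCP orientation; "force": force on the tool from outside, world axes, zero at the start; "moment": the same for the moment, N m; "width": finger opening in mm; "grip_force": force on a finger pad.
Only numpy, scipy, OpenCV 4.12 (cv2) and the standard library are available. Lean on these libraries where they do the work, as an engineer would, in place of code of your own. Each camera call takes 0.05 s, during which the arm holds its last target. There are 200 camera calls.

## Task

Five returned articles lie loose on the counter: put each back in the empty front bay of the tray that holds its kind, both tape measures in the red tray, both padlocks in the blue tray and the pocket level in the green tray. Set each one down gently, not dropped, so that it rests on the tray's floor the same way up as it is now, nothing on top of anything else. Leave the stapler and the calculator where they are.

Things in the scene. Friction and masses are not known exactly. Their poses are not given: they have to be found in the camera images.
- tape_yellow: yellow tape measure with round black badges on its two flat sides, standing on its base on the counter: 65 mm long (own x, steel end hook at +x), 34 mm thick between the flat sides (own y, badges stand out 1 mm more each side), 60 mm high with a rounded top; about 200 g. Origin: centre of the underside; z up
- tape_orange: orange tape measure with round black badges on its two flat sides, standing on its base on the counter: 65 mm long (own x, steel end hook at +x), 34 mm thick between the flat sides (own y, badges stand out 1 mm more each side), 60 mm high with a rounded top; about 200 g. Origin: centre of the underside; z up
- padlock_brass: brass-coloured padlock lying flat on the counter: body 38 mm (own x) by 50 mm (own y) by 20 mm thick (z), steel shackle (8 mm bar) reaching 27 mm further out of the +x side at mid thickness; about 220 g. Origin: centre of the body's underside (not counting the shackle); z up
- padlock_black: black padlock lying flat on the counter: body 36 mm (own x) by 42 mm (own y) by 20 mm thick (z), steel shackle (8 mm bar) reaching 27 mm further out of the +x side at mid thickness; about 160 g. Origin: centre of the body's underside (not counting the shackle); z up
- pocket_level: red pocket spirit level with green vials and black end caps, standing on its base on the counter: 102 mm long (own x), 22 mm thick (own y), 40 mm high; about 120 g. Origin: centre of the underside; z up
- tray_tapes: fixed red plastic tray of tape measures. Origin: on the counter, under the centre of its empty front bay; x to the tray's back, y across. Bay 130 (x) by 180 mm (y) inside, floor 4 mm above origin. 4 mm walls: front lip 18 mm high at x=-67, sides at y=+-92, 45 mm high (28 near the lip), divider 40 mm high at x=67, back at x=146. Fixed stock of tape measures behind the divider, 62 mm high
- tray_padlocks: fixed blue plastic tray of padlocks. Origin: on the counter, under the centre of its empty front bay; x to the tray's back, y across. Bay 130 (x) by 180 mm (y) inside, floor 4 mm above origin. 4 mm walls: front lip 18 mm high at x=-67, sides at y=+-92, 45 mm high (28 near the lip), divider 40 mm high at x=67, back at x=146. Fixed stock of padlocks behind the divider, 44 mm high
- tray_levels: fixed green plastic tray of pocket levels. Origin: on the counter, under the centre of its empty front bay; x to the tray's back, y across. Bay 130 (x) by 180 mm (y) inside, floor 4 mm above origin. 4 mm walls: front lip 18 mm high at x=-67, sides at y=+-92, 45 mm high (28 near the lip), divider 40 mm high at x=67, back at x=146. Fixed stock of pocket levels behind the divider, 44 mm high
- stapler: blue and black stapler on a black foot, loose, 122 mm long (own x), 34 mm wide, about 55 mm high; not part of the job, stays where it is. Origin: centre of the underside
- calculator: grey pocket calculator with white keys, loose, 105 mm long (own x), 66 mm wide, 16 mm high; not part of the job, stays where it is. Origin: centre of the underside
There are look-alikes about, which are no part of the job. Of the things like the tape_yellow, leave any that is turquoise; of the rest the smaller one is meant.

How it is judged:
By the outcome, as a careful person would: the job done as asked, in the order asked, and still so for the second after the job is handed in, with the robot touching nothing.
It also fails if it takes over 134 s, if anything falls off the work surface, if the arm or the gripper's body presses on something with over 40 N, if the wrist force passes 120 N, or if a joint passes its speed limit or range.

## Working session

There is one attempt and no reset: what is moved stays moved. The work goes in short steps, Python scripts to look and compute and a shell command to move; the robot and the scene stay as the last step left them, time stands still between calls to the robot, and variables do not carry over. Pictures are saved under pics/ and viewed, at most 15 in all, crops included, and the job is handed in when it is done.

```bash
mkdir -p pics; python3 - <<'E'
from plant import status, imaging
import cv2
for n in ("scene","side"):
    im=imaging.camera(n); cv2.imwrite(f"pics/{n}0.png",cv2.resize(im[:,:,::-1],(800,600),interpolation=cv2.INTER_CUBIC))
    print(n,imaging.camera_model(n))
o=status.get_obs();print(o)
E
```

```text
scene {'fx': 349.26983692685945, 'fy': 349.26983692685945, 'cx': 252.4283457737243, 'cy': 190.56479745248998, 'xyz': array([1026.11423942,  647.76245118,  536.95879204]), 'orientation': array([-0.17612436,  0.2890891 ,  0.81463573, -0.47093135])}
side {'fx': 360.5877133513039, 'fy': 360.5877133513039, 'cx': 252.31336013842488, 'cy': 190.80132720434767, 'xyz': array([  61.17978842, -557.02276727,  863.26408147]), 'orientation': array([-0.3293251 ,  0.88051995, -0.32095002,  0.11498121])}
{'time_s': 0.1, 'joint_pos': array([ 1.14900495e+00,  1.50968683e-01,  1.43795415e+00,  6.19562982e-06,
        1.55381584e+00, -1.33993469e-01]), 'qd': array([ 0.00028155, -0.00133447,  0.00011048,  0.00025587, -0.00130306,
       -0.00053554]), 'tau': array([ 4.87167126e-03, -7.14370179e+01, -5.71801507e+01, -2.83710124e-04,
        7.11118788e-03,  3.11122626e-06]), 'tcp_pos': array([163.12272911, 551.12542647, 215.42360864]), 'orientation': array([-1.60172446e-04,  1.43402880e-01,  9.89664229e-01, -5.50178494e-04]), 'force': array([-0.89156401,  0.53696725, -0.82109   ]), 'moment': array([ 0.03849555,  0.0078767 , -0.02334518]), 'grip_force': 0.0, 'width': 85.61607206663776}
```

View pics/scene0.png

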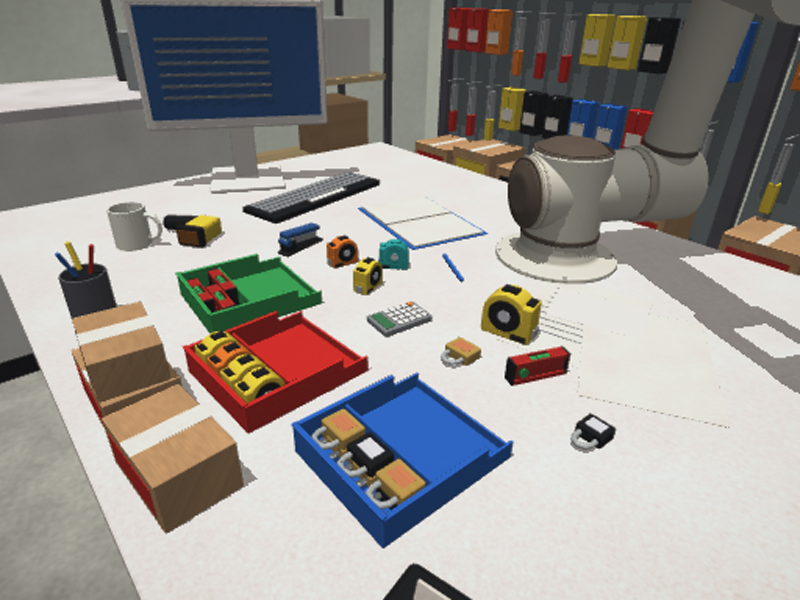

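View pics/side0.png

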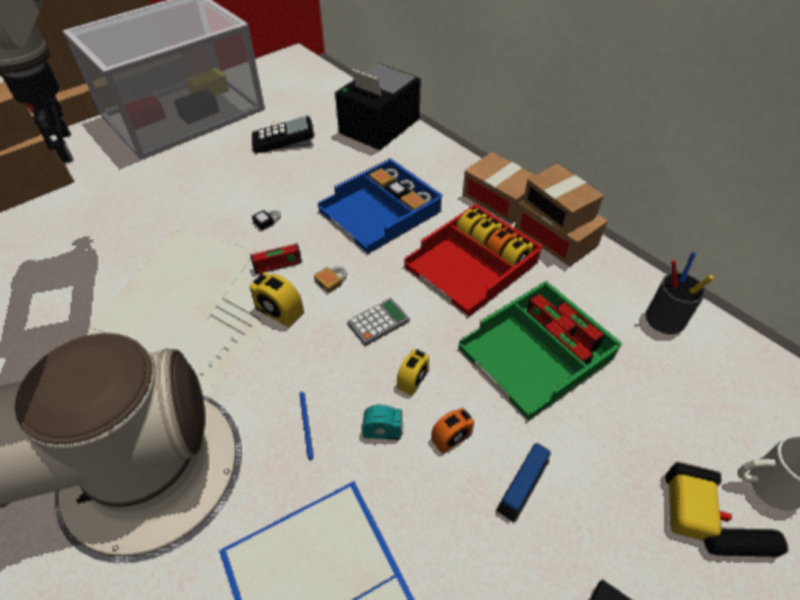

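The tape_yellow candidates in the scene picture are the small yellow one at (368,274), the large yellow one at (512,313) and the turquoise one at (395,254). The small yellow one fits: it isn't turquoise and it's the smaller of the other two. I'll confirm it in enlarged crops.

```bash
cat > h.py <<'E'
import numpy as np, cv2
from scipy.spatial.transform import Rotation as R
from plant import status, imaging
def rot(q): return R.from_quat([q[1],q[2],q[3],q[0]])
def ray(m,u,v,z):
    d=rot(m["orientation"]).apply([(u-m["cx"])/m["fx"],(v-m["cy"])/m["fy"],1]); c=np.array(m["xyz"])
    return c+d*(z-c[2])/d[2]
def proj(m,p):
    q=rot(m["orientation"]).inv().apply(np.array(p,float)-m["xyz"]); q=np.atleast_2d(q)
    return np.c_[m["fx"]*q[:,0]/q[:,2]+m["cx"],m["fy"]*q[:,1]/q[:,2]+m["cy"]]
E
python3 - <<'E'
import cv2
for n,(x,y,w,h),s in (("scene",(110,135,290,215),2.75),("side",(150,95,260,195),3.07)):
    im=cv2.imread(f"pics/{n}0.png"); k=1.5625
    c=im[int(y*k):int((y+h)*k),int(x*k):int((x+w)*k)]
    cv2.imwrite(f"pics/{n}c.png",cv2.resize(c,(int(w*s),int(h*s)),interpolation=cv2.INTER_CUBIC))
E
```

```text
(no output)
```

View pics/scenec.png

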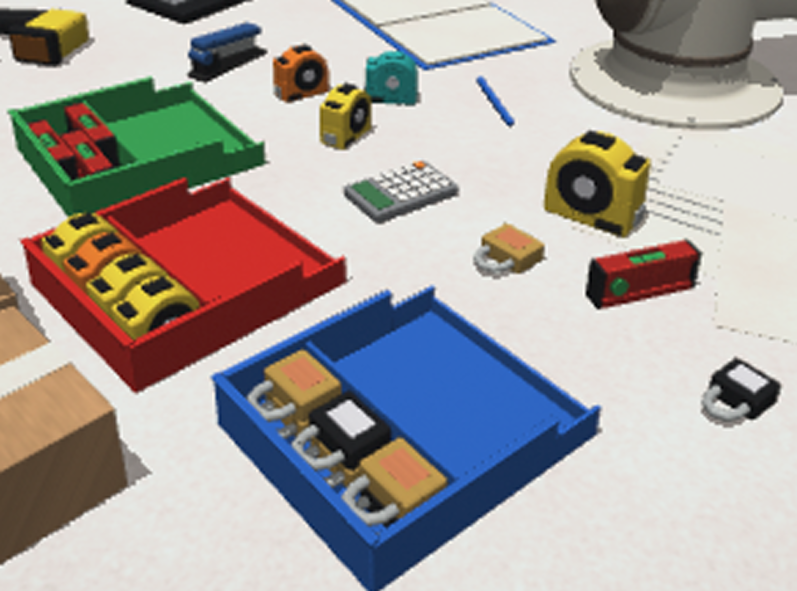

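View pics/sidec.png

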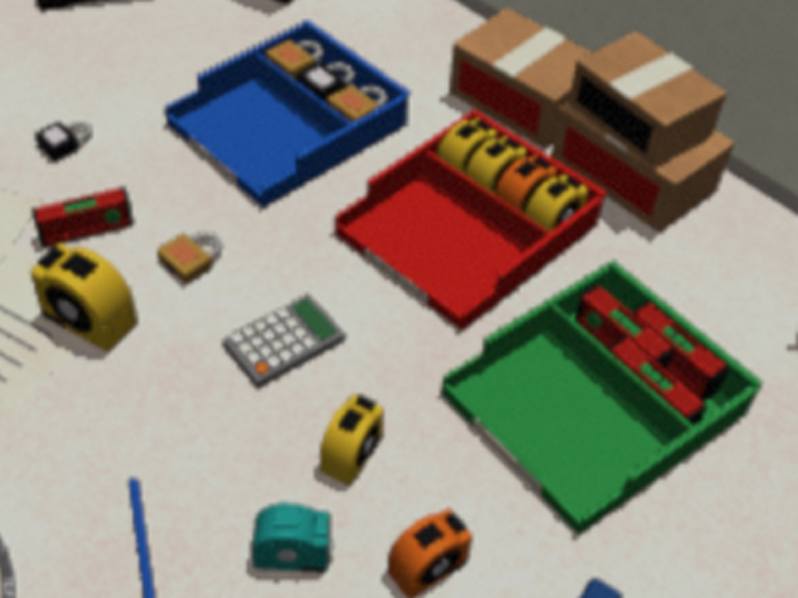

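The crops confirm it. The small yellow tape is at scene-crop (345,115) and side-crop (352,440), clearly smaller than the big one, and the turquoise one stays. Next I'll intersect the clicked points with the known heights.

```bash
python3 - <<'E'
from h import *
M={n:imaging.camera_model(n) for n in("scene","side")}
def P(n,u,v,z):
    x,y,s=(110,135,2.75) if n=="scene" else (150,95,3.07)
    return ray(M[n],u/s+x,v/s+y,z)[:2].round().astype(int).tolist()
L=[("red bl45,br45,fr0,fl0",[("side",475,113,45),("side",603,192,45),("side",461,328,0),("side",338,232,0)]),
("red scene bl,br",[("scene",23,243,45),("scene",137,345,45),("scene",136,390,0)]),
("blue",[("side",308,22,45),("side",408,95,45),("side",263,205,0),("side",168,125,0)]),
("blue scene",[("scene",215,378,45),("scene",375,545,45),("scene",374,592,0),("scene",598,432,0)]),
("green",[("side",613,262,45),("side",760,382,45),("side",578,534,0),("side",445,395,0)]),
("green scene",[("scene",10,112,45),("scene",68,187,45)]),
("yellow",[("side",321,472,0),("side",346,486,0),("side",381,440,0),("scene",322,140,0),("scene",342,148,0),("scene",370,128,0)]),
("orange",[("side",390,583,0),("side",413,597,0),("side",468,563,0),("scene",275,95,0),("scene",297,101,0),("scene",328,90,0)]),
("brass",[("side",180,235,20),("side",213,252,20),("side",186,275,20),("side",160,255,20),("scene",496,224,20),("scene",545,240,20),("scene",522,262,20),("scene",487,248,20)]),
("black",[("side",38,138,20),("side",64,124,20),("side",80,138,20),("side",52,153,20),("scene",735,358,20),("scene",778,388,20),("scene",752,402,20),("scene",712,375,20)]),
("level",[("side",33,210,40),("side",125,188,40),("side",131,200,40),("side",36,222,40),("scene",588,262,40),("scene",602,274,40),("scene",690,241,40),("scene",700,247,40)])]
for k,a in L: print(k,[P(*t) for t in a])
m=imaging.camera_model("wrist");o=status.get_obs()
Rt=rot(o["orientation"]); print(Rt.inv().apply(m["xyz"]-o["tcp_pos"]),(Rt.inv()*rot(m["orientation"])).as_matrix().round(3),m)
E
```

```text
red bl45,br45,fr0,fl0 [[822, 81], [833, -98], [617, -109], [610, 72]]
red scene bl,br [[828, -91], [811, 94], [816, 91]]
blue [[789, 338], [786, 154], [574, 157], [571, 337]]
blue scene [[783, 163], [782, 348], [782, 347], [567, 348]]
green [[764, -170], [751, -353], [532, -338], [547, -158]]
green scene [[744, -345], [758, -156]]
yellow [[402, -147], [410, -172], [466, -156], [463, -148], [456, -118], [401, -137]]
orange [[376, -267], [383, -289], [439, -296], [441, -279], [428, -248], [380, -250]]
brass [[467, 162], [479, 120], [439, 112], [435, 152], [451, 121], [433, 169], [476, 180], [486, 145]]
black [[432, 395], [468, 396], [469, 363], [431, 362], [437, 376], [440, 416], [469, 412], [468, 376]]
level [[360, 276], [453, 241], [448, 221], [354, 258], [452, 234], [456, 253], [354, 271], [355, 282]]
[  82.96182744   -0.29169545 -157.90086992] [[ 0.    -0.947 -0.321]
 [ 1.     0.    -0.   ]
 [ 0.    -0.321  0.947]] {'fx': 272.1724445449699, 'fy': 272.1724445449699, 'cx': 254.87158692248917, 'cy': 190.9316999642805, 'xyz': array([ 83.56520462, 574.5584421 , 373.33791671]), 'orientation': array([0.1305465 , 0.79046947, 0.59056978, 0.09665904])}
```

```bash
cat >> h.py <<'E'
def go(x,y,z,yaw=None):
    """print turn (dr z total) then linear total in tool axes after the turn; yaw: world angle(deg) of object's x; tool x=-that"""
    o=status.get_obs(); Rt=rot(o["orientation"]); d=np.array([x,y,z])-o["tcp_pos"]
    if yaw is not None:
        c,s=np.cos(np.radians(yaw)),np.sin(np.radians(yaw))
        T=R.from_matrix(np.array([[-c,-s,0],[-s,c,0],[0,0,-1]]).T.reshape(3,3).T)
        print("turn dr",((Rt.inv()*T).as_rotvec()/.5).round(3)); Rt=T
    print("lin",(Rt.inv().apply(d)/250).round(3),"F",o["force"].round(1),"t",round(o["time_s"],1))
E
python3 - <<'E'
from h import *
go(420,-208,216,0)
E
```

```text
turn dr [-0.002 -0.001 -0.576]
lin [-1.028e+00 -3.037e+00 -2.000e-03] F [-0.9  0.5 -0.8] t 0.1
```

```bash
python3 -m jog '{"linear":[[0,0,0],[0,0,0],[0,0,0]],"dr":[[0,0,-0.192],[0,0,-0.192],[0,0,-0.192]]}' 1 >/dev/null
python3 -m jog '{"linear":[[-0.05,-0.12,0],[-0.05,-0.12,0],[-0.05,-0.12,0],[-0.05,-0.12,0],[-0.05,-0.12,0],[-0.05,-0.12,0],[-0.05,-0.12,0],[-0.05,-0.12,0],[-0.05,-0.12,0],[-0.05,-0.12,0]],"dr":[[0,0,0],[0,0,0],[0,0,0],[0,0,0],[0,0,0],[0,0,0],[0,0,0],[0,0,0],[0,0,0],[0,0,0]]}'
python3 -m jog '{"linear":[[-0.05,-0.12,0],[-0.05,-0.12,0],[-0.05,-0.12,0],[-0.05,-0.12,0],[-0.05,-0.12,0],[-0.05,-0.12,0],[-0.05,-0.12,0],[-0.05,-0.12,0],[-0.05,-0.12,0],[-0.05,-0.12,0]],"dr":[[0,0,0],[0,0,0],[0,0,0],[0,0,0],[0,0,0],[0,0,0],[0,0,0],[0,0,0],[0,0,0],[0,0,0]]}'
python3 -m jog '{"linear":[[0,-0.12,0],[0,-0.12,0],[0,-0.12,0],[0,-0.12,0],[0,-0.12,0],[0,0,0]],"dr":[[0,0,0],[0,0,0],[0,0,0],[0,0,0],[0,0,0],[0,0,0]]}'
python3 - <<'E'
from h import *
go(420,-208,216,0)
m=imaging.camera_model("wrist");im=imaging.camera("wrist")
import pickle;pickle.dump(m,open("w1.pkl","wb"))
cv2.imwrite("pics/w1.png",cv2.resize(im[:,:,::-1],(800,600),interpolation=cv2.INTER_CUBIC))
for p in [(433,-146,60),(407,-271,60)]: print(proj(m,p)*1.5625)
E
```

```text
time_s: 1.18
tcp_pos: [288.3, 249.9, 215.9]
orientation: [-0.0, -0.0, 1.0, -0.0]
force: [0.4, 1.0, -0.5]
width: 85.4
grip_force: 0.0
time_s: 2.02
tcp_pos: [413.5, -50.4, 215.9]
orientation: [-0.0, 0.0, 1.0, -0.0]
force: [-0.3, 0.3, 0.1]
width: 85.3
grip_force: 0.0
time_s: 2.52
tcp_pos: [412.9, -202.6, 215.4]
orientation: [-0.001, 0.001, 1.0, -0.0]
force: [1.0, 1.5, -0.8]
width: 85.3
grip_force: 0.0
turn dr [-0.001 -0.002 -0.005]
lin [-0.028 -0.022 -0.002] F [ 1.   1.5 -0.8] t 2.5
[[471.71898793 294.84004912]]
[[308.19152543 262.55945833]]
```

View pics/w1.png

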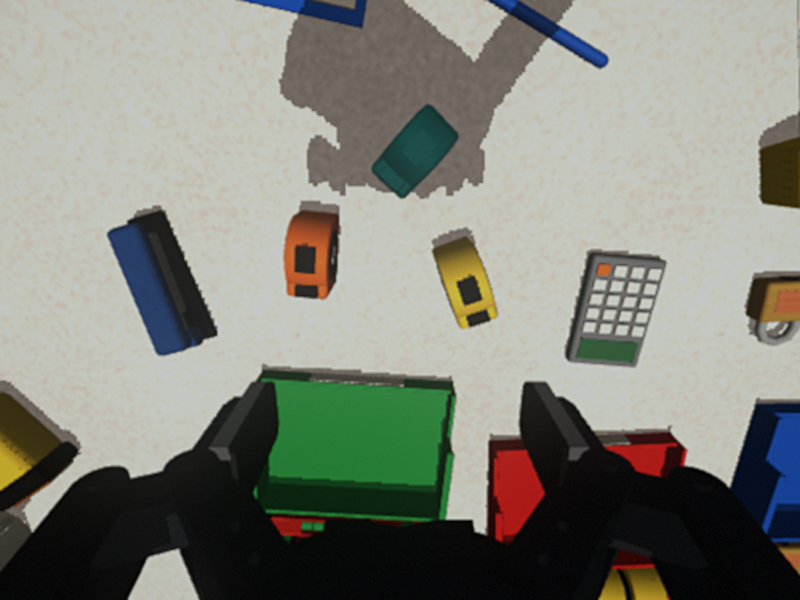

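The view shows orange at (312,255) with its hook end down at (307,297), and small yellow at (465,282) with its hook end at (479,323). Turquoise is at (415,150).

```bash
python3 - <<'E'
from h import *
import pickle;m=pickle.load(open("w1.pkl","rb"))
def P(u,v,z): return ray(m,u/1.5625,v/1.5625,z)[:2].round(1)
for n,b,f,l,r in [("yel",(452,240),(479,323),(443,280),(487,270)),("or",(320,210),(307,298),(286,255),(339,253))]:
    for z in (0,20): print(n,"back",z,P(*b,z),end=" ")
    for z in (40,50): print("front",z,P(*f,z),end=" ")
    print("spine L/R z55",P(*l,55),P(*r,55))
# yellow patches on spine
print(P(469,290,60),P(480,318,52),P(305,260,60),P(306,291,52))
for c in [(490,440),(686,463),(262,370),(455,380)]: print("tray front",P(*c,18))
print("red corners 18/28",P(490,440,28),P(683,460,28),"green",P(262,375,28),P(453,388,28))
E
```

```text
yel back 0 [ 401.6 -155.3] yel back 20 [ 397.7 -157.9] front 40 [ 464.6 -134.9] front 50 [ 460.6 -137. ] spine L/R z55 [ 422.4 -168.1] [ 414.5 -134.4]
or back 0 [ 375.1 -270.6] or back 20 [ 372.6 -267. ] front 40 [ 442.  -278.5] front 50 [ 438.6 -276.2] spine L/R z55 [ 402.3 -288.6] [ 400.8 -248.1]
[ 429.1 -148.3] [ 455.4 -136.8] [ 405.  -273.3] [ 432.1 -276.1]
tray front [ 598.6 -112.3]
tray front [626.7  88.2]
tray front [ 520.3 -330.6]
tray front [ 531.3 -149.8]
red corners 18/28 [ 591.  -114.8] [614.8  76.3] green [ 520.  -327.6] [ 533.9 -152.7]
```

```bash
python3 - <<'E'
from h import *
go(432,-145,28,17)
E
```

```text
turn dr [ 0.001 -0.002 -0.599]
lin [-0.138  0.19   0.75 ] F [ 0.2  0.3 -0.5] t 2.6
```

```bash
python3 -m jog '{"linear":[[0,0,0],[0,0,0],[0,0,0],[-0.07,0.095,0],[-0.068,0.095,0],[0,0,0.12],[0,0,0.12],[0,0,0.12],[0,0,0],[0,0,0]],"dr":[[0,0,-0.2],[0,0,-0.2],[0,0,-0.2],[0,0,0],[0,0,0],[0,0,0],[0,0,0],[0,0,0],[0,0,0],[0,0,0]]}' 1
python3 - <<'E'
from h import *
go(432,-145,28,17)
m=imaging.camera_model("wrist");im=imaging.camera("wrist")
import pickle;pickle.dump(m,open("w2.pkl","wb"))
cv2.imwrite("pics/w2.png",im[:,:,::-1])
E
```

```text
time_s: 3.4
tcp_pos: [431.8, -142.2, 125.9]
orientation: [-0.001, -0.15, 0.989, 0.001]
force: [1.2, 0.2, 0.8]
width: 85.5
grip_force: 0.0
turn dr [ 0.003 -0.003  0.008]
lin [ 0.002 -0.011  0.391] F [1.2 0.2 0.8] t 3.4
```

View pics/w2.png

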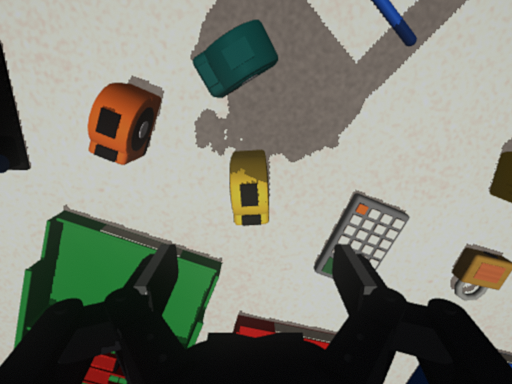

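```bash
python3 -m jog '{"linear":[[0,-0.01,0.1],[0,0,0.1],[0,0,0.1],[0,0,0.06],[0,0,0.03],[0,0,0],[0,0,0]],"dr":[[0,0,0],[0,0,0],[0,0,0],[0,0,0],[0,0,0],[0,0,0],[0,0,0]]}' 1
python3 -m jog '{"linear":[[0,0,0],[0,0,0],[0,0,0],[0,0,0],[0,0,0],[0,0,0],[0,0,0],[0,0,0],[0,0,0],[0,0,0]],"dr":[[0,0,0],[0,0,0],[0,0,0],[0,0,0],[0,0,0],[0,0,0],[0,0,0],[0,0,0],[0,0,0],[0,0,0]]}' 0.2
```

```text
time_s: 4.03
tcp_pos: [433.9, -145.9, 30.1]
orientation: [0.001, -0.149, 0.989, -0.001]
force: [-1.4, -0.4, 0.9]
width: 85.5
grip_force: 0.0
time_s: 4.87
tcp_pos: [433.4, -145.6, 29.3]
orientation: [0.0, -0.15, 0.989, -0.0]
force: [-4.1, 1.3, 10.1]
width: 32.5
grip_force: 58.1
```

```bash
python3 -m jog '{"linear":[[0,0,-0.03],[0,0,-0.08],[0,0,-0.12],[0,0,-0.12],[0,0,-0.12],[0,0,-0.12],[0,0,0],[0,0,0],[0,0,0]],"dr":[[0,0,0],[0,0,0],[0,0,0],[0,0,0],[0,0,0],[0,0,0],[0,0,0.16],[0,0,0.16],[0,0,0.16]]}' | grep -v ori
python3 - <<'E'
from h import *
go(600,-20,180,3.5)
E
```

```text
time_s: 5.62
tcp_pos: [433.0, -145.4, 176.9]
force: [-0.3, 0.6, -1.5]
width: 32.9
grip_force: 59.7
turn dr [-0.001  0.002 -0.01 ]
lin [-0.697  0.46  -0.012] F [-0.3  0.6 -1.5] t 5.6
```

```bash
python3 -m jog '{"linear":[[-0.07,0.046,0],[-0.12,0.075,0],[-0.12,0.075,0],[-0.12,0.075,0],[-0.12,0.075,0],[-0.1,0.075,0],[-0.05,0.04,0],[0,0,0],[0,0,0]],"dr":[[0,0,0],[0,0,0],[0,0,0],[0,0,0],[0,0,0],[0,0,0],[0,0,0],[0,0,0],[0,0,0]]}' | grep -v ori
python3 - <<'E'
from h import *
m=imaging.camera_model("wrist");im=imaging.camera("wrist")
import pickle;pickle.dump(m,open("w3.pkl","wb"))
cv2.imwrite("pics/w3.png",cv2.resize(im[:,:,::-1],(800,600),interpolation=cv2.INTER_CUBIC))
E
```

```text
time_s: 6.37
tcp_pos: [600.8, -19.3, 175.7]
force: [-0.9, 0.5, -1.8]
width: 32.4
grip_force: 59.6
```

View pics/w3.png

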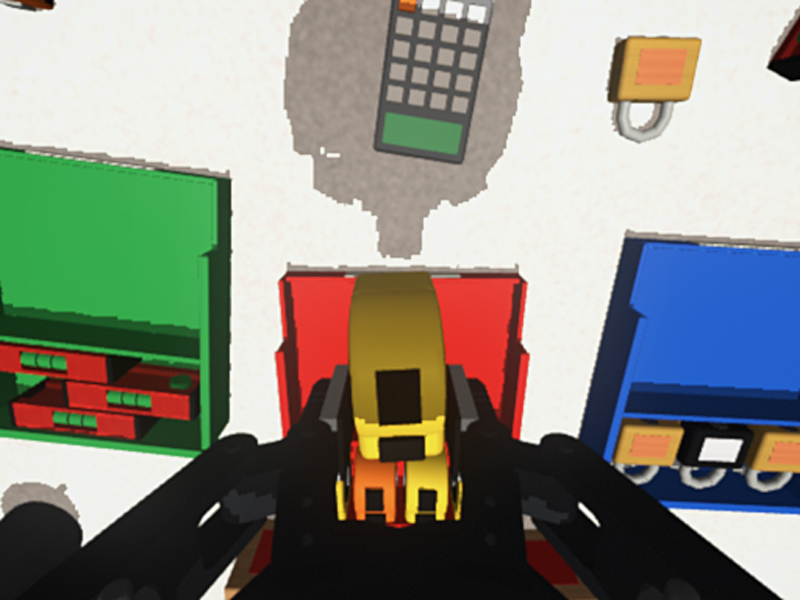

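The tape is held, and the red lip runs from (285,278) to (520,277). The blue front-left corner is at (630,236), green's front-right at (228,180), and the brass padlock body is centred near (655,70) with its shackle pointing down in the image (+x).

```bash
python3 - <<'E'
from h import *
import pickle;m=pickle.load(open("w3.pkl","rb"))
def P(u,v,z): return ray(m,u/1.5625,v/1.5625,z)[:2].round(1)
print("red lip z18",P(287,277,18),P(519,276,18),"z28 side",P(280,290,28),P(524,290,28),"step z45",P(277,350,45),P(528,350,45))
print("blue z28",P(629,238,28),"back corner z45",P(582,490,45),P(612,380,45))
print("green z28",P(229,180,28),"back z45",P(206,452,45),P(209,250,45))
print("brass z20",[P(*c,20).tolist() for c in [(620,37),(701,38),(691,101),(609,99)]])
E
```

```text
red lip z18 [ 612.3 -104.7] [600.5  73.6] z28 side [ 619.8 -107.6] [608.5  75.9] step z45 [ 661.5 -106.5] [649.9  80.6]
blue z28 [564.7 145.6] back corner z45 [776.3 146.9] [671.1 148.9]
green z28 [ 541.8 -140.8] back z45 [ 757. -167.] [ 588.2 -151.1]
brass z20 [[437.4, 113.7], [434.7, 166.0], [471.6, 170.0], [473.8, 114.6]]
```

```bash
python3 - <<'E'
from h import *
go(676,-53,34.5,3.7)
E
```

```text
turn dr [-0.    -0.002 -0.008]
lin [-0.293 -0.152  0.566] F [-0.1 -0.3 -2.1] t 6.4
```

```bash
python3 -m jog '{"linear":[[-0.1,-0.05,0],[-0.1,-0.05,0],[-0.093,-0.05,0.05],[0,0,0.12],[0,0,0.12],[0,0,0.12],[0,0,0.08],[0,0,0.04],[0,0,0],[0,0,0]],"dr":[[0,0,0],[0,0,0],[0,0,0],[0,0,0],[0,0,0],[0,0,0],[0,0,0],[0,0,0],[0,0,0],[0,0,0]]}'
python3 - <<'E'
from h import *
go(676,-53,34.5,3.7)
E
```

```text
time_s: 7.25
tcp_pos: [676.2, -53.5, 44.7]
orientation: [0.0, -0.03, 1.0, -0.0]
force: [0.3, -0.9, -0.8]
width: 32.7
grip_force: 59.6
turn dr [-0.001  0.001 -0.01 ]
lin [0.001 0.002 0.041] F [ 0.3 -0.9 -0.8] t 7.2
```

Lower slowly until contact.

```bash
python3 -m jog '{"linear":[[0,0,0.01],[0,0,0.01],[0,0,0.01],[0,0,0.006],[0,0,0]],"dr":[[0,0,0],[0,0,0],[0,0,0],[0,0,0],[0,0,0]]}'
python3 -m jog '{"linear":[[0,0,0.004],[0,0,0.004],[0,0,0]],"dr":[[0,0,0],[0,0,0],[0,0,0]]}'
```

```text
time_s: 7.67
tcp_pos: [676.0, -52.9, 34.4]
orientation: [-0.0, -0.03, 1.0, -0.0]
force: [0.3, -0.7, -2.5]
width: 32.8
grip_force: 59.6
time_s: 7.92
tcp_pos: [676.5, -53.0, 33.5]
orientation: [0.0, -0.03, 1.0, -0.0]
force: [-3.2, -0.9, 6.5]
width: 32.3
grip_force: 60.7
```

```bash
python3 -m jog '{"linear":[[0,0,0],[0,0,0],[0,0,0],[0,0,0],[0,0,-0.02],[0,0,-0.06],[0,0,-0.12],[0,0,-0.12],[0,0,-0.12],[0,0,-0.12]],"dr":[[0,0,0],[0,0,0],[0,0,0],[0,0,0],[0,0,0],[0,0,0],[0,0,0],[0,0,0],[0,0,0],[0,0,0]]}' 0.65
python3 - <<'E'
from h import *
go(407,-273.5,180,-6)
go(407,-273.5,29,-6)
E
```

```text
time_s: 8.75
tcp_pos: [675.9, -52.8, 174.4]
orientation: [0.0, -0.03, 1.0, -0.0]
force: [0.2, -0.4, -1.2]
width: 55.5
grip_force: 0.0
turn dr [-0.    0.    0.33]
lin [ 0.978 -0.99  -0.022] F [ 0.2 -0.4 -1.2] t 8.8
turn dr [-0.    0.    0.33]
lin [ 0.978 -0.99   0.582] F [ 0.2 -0.4 -1.2] t 8.8
```

```bash
python3 -m jog '{"linear":[[0,0,0],[0,0,0],[0.1,-0.1,0],[0.12,-0.125,0],[0.13,-0.13,0],[0.13,-0.13,0],[0.13,-0.13,0],[0.13,-0.13,0],[0.12,-0.125,0],[0.1,-0.1,0]],"dr":[[0,0,0.165],[0,0,0.165],[0,0,0],[0,0,0],[0,0,0],[0,0,0],[0,0,0],[0,0,0],[0,0,0],[0,0,0]]}' 1 >/dev/null
python3 -m jog '{"linear":[[0.018,-0.02,0],[0,0,0],[0,0,0]],"dr":[[0,0,0],[0,0,0],[0,0,0]]}'
python3 - <<'E'
from h import *
go(407,-273.5,29,-6)
E
```

```text
time_s: 9.83
tcp_pos: [423.2, -260.6, 173.0]
orientation: [0.0, 0.053, 0.999, -0.0]
force: [0.8, -0.0, 0.9]
width: 85.2
grip_force: 0.0
turn dr [-0.     0.002 -0.002]
lin [ 0.059 -0.058  0.576] F [ 0.8 -0.   0.9] t 9.8
```

```bash
python3 -m jog '{"linear":[[0.059,-0.058,0],[0,0,0.1],[0,0,0.12],[0,0,0.12],[0,0,0.12],[0,0,0.08],[0,0,0.036],[0,0,0],[0,0,0]],"dr":[[0,0,0],[0,0,0],[0,0,0],[0,0,0],[0,0,0],[0,0,0],[0,0,0],[0,0,0],[0,0,0]]}' 1
python3 -m jog '{"linear":[[0,0,0],[0,0,0],[0,0,0],[0,0,0],[0,0,0],[0,0,0],[0,0,0],[0,0,0],[0,0,0],[0,0,0]],"dr":[[0,0,0],[0,0,0],[0,0,0],[0,0,0],[0,0,0],[0,0,0],[0,0,0],[0,0,0],[0,0,0],[0,0,0]]}' 0.2
python3 -m jog '{"linear":[[0,0,-0.03],[0,0,-0.08],[0,0,-0.12],[0,0,-0.12],[0,0,-0.12],[0,0,-0.12],[0,0,0],[0,0,0],[0,0,0]],"dr":[[0,0,0],[0,0,0],[0,0,0],[0,0,0],[0,0,0],[0,0,0],[0,0,-0.17],[0,0,-0.17],[0,0,0]]}'
python3 - <<'E'
from h import *
go(671.5,31,177,3.7)
E
```

```text
time_s: 10.58
tcp_pos: [407.6, -273.2, 29.2]
orientation: [0.0, 0.052, 0.999, -0.0]
force: [0.9, -0.2, -0.1]
width: 85.6
grip_force: 0.0
time_s: 11.42
tcp_pos: [407.1, -273.8, 29.4]
orientation: [0.0, 0.052, 0.999, -0.0]
force: [-1.7, 1.6, 8.3]
width: 32.4
grip_force: 60.6
time_s: 12.17
tcp_pos: [406.7, -273.4, 176.8]
orientation: [0.0, -0.035, 0.999, -0.0]
force: [-0.1, -0.1, -1.7]
width: 32.2
grip_force: 60.3
turn dr [-0.001  0.001  0.01 ]
lin [-1.136e+00  1.147e+00 -1.000e-03] F [-0.1 -0.1 -1.7] t 12.2
```

```bash
python3 -m jog '{"linear":[[-0.08,0.08,0],[-0.11,0.11,0],[-0.11,0.11,0],[-0.12,0.12,0],[-0.12,0.12,0],[-0.12,0.12,0],[-0.12,0.12,0],[-0.12,0.12,0],[-0.11,0.11,0],[-0.08,0.08,0]],"dr":[[0,0,0],[0,0,0],[0,0,0],[0,0,0],[0,0,0],[0,0,0],[0,0,0],[0,0,0],[0,0,0],[0,0,0]]}' >/dev/null
python3 -m jog '{"linear":[[-0.046,0.057,0],[0,0,0],[0,0,0]],"dr":[[0,0,0],[0,0,0],[0,0,0]]}'
python3 - <<'E'
from h import *
go(671.5,31,44,3.7)
E
```

```text
time_s: 13.25
tcp_pos: [669.0, 29.3, 175.1]
orientation: [-0.001, -0.032, 0.999, -0.0]
force: [-0.5, 0.6, -2.0]
width: 32.3
grip_force: 60.3
turn dr [ 0.    -0.003 -0.001]
lin [-0.011  0.006  0.525] F [-0.5  0.6 -2. ] t 13.2
```

```bash
python3 -m jog '{"linear":[[-0.01,0.006,0.08],[0,0,0.12],[0,0,0.12],[0,0,0.12],[0,0,0.06],[0,0,0.025],[0,0,0],[0,0,0]],"dr":[[0,0,0],[0,0,0],[0,0,0],[0,0,0],[0,0,0],[0,0,0],[0,0,0],[0,0,0]]}'|grep -v ori
python3 -m jog '{"linear":[[0,0,0.01],[0,0,0.01],[0,0,0.01],[0,0,0.006],[0,0,0.004],[0,0,0]],"dr":[[0,0,0],[0,0,0],[0,0,0],[0,0,0],[0,0,0],[0,0,0]]}'|grep -v ori
```

```text
time_s: 13.92
tcp_pos: [671.7, 29.5, 45.9]
force: [0.7, -0.8, -2.3]
width: 32.5
grip_force: 60.3
time_s: 14.42
tcp_pos: [671.3, 30.1, 34.6]
force: [0.1, -0.2, -2.8]
width: 32.7
grip_force: 60.3
```

```bash
python3 -m jog '{"linear":[[0,0,0.004],[0,0,0.002],[0,0,0],[0,0,0]],"dr":[[0,0,0],[0,0,0],[0,0,0],[0,0,0]]}'|grep -v ori
python3 -m jog '{"linear":[[0,0,0],[0,0,0],[0,0,0],[0,0,0],[0,0,-0.02],[0,0,-0.06],[0,0,-0.12],[0,0,-0.12],[0,0,-0.12],[0,0,-0.12]],"dr":[[0,0,0],[0,0,0],[0,0,0],[0,0,0],[0,0,0],[0,0,0],[0,0,0],[0,0,0],[0,0,0],[0,0,0]]}' 0.65|grep -v ori
python3 - <<'E'
from h import *
go(454.4,141,174,3)
E
```

```text
time_s: 14.75
tcp_pos: [671.4, 30.1, 33.5]
force: [-1.9, -0.2, 1.7]
width: 32.3
grip_force: 60.8
time_s: 15.58
tcp_pos: [671.2, 30.1, 175.2]
force: [0.8, 0.2, -0.2]
width: 55.7
grip_force: 0.0
turn dr [-0.     0.001  0.026]
lin [0.843 0.488 0.005] F [ 0.8  0.2 -0.2] t 15.6
```

```bash
python3 -m jog '{"linear":[[0.08,0.05,0],[0.11,0.065,0],[0.12,0.07,0],[0.12,0.07,0],[0.12,0.07,0],[0.12,0.07,0],[0.1,0.058,0],[0.073,0.035,0],[0,0,0],[0,0,0]],"dr":[[0,0,0],[0,0,0],[0,0,0],[0,0,0],[0,0,0],[0,0,0],[0,0,0],[0,0,0],[0,0,0],[0,0,0]]}' 1|grep -v ori
python3 - <<'E'
from h import *
go(454.4,141,174,3)
m=imaging.camera_model("wrist");im=imaging.camera("wrist")
import pickle;pickle.dump(m,open("w4.pkl","wb"))
cv2.imwrite("pics/w4.png",cv2.resize(im[:,:,::-1],(800,600),interpolation=cv2.INTER_CUBIC))
E
```

```text
time_s: 16.42
tcp_pos: [452.8, 138.4, 174.2]
force: [0.8, -0.4, 0.0]
width: 85.4
grip_force: 0.0
turn dr [-0.     0.003  0.028]
lin [-0.007  0.01   0.001] F [ 0.8 -0.4  0. ] t 16.4
```

View pics/w4.png

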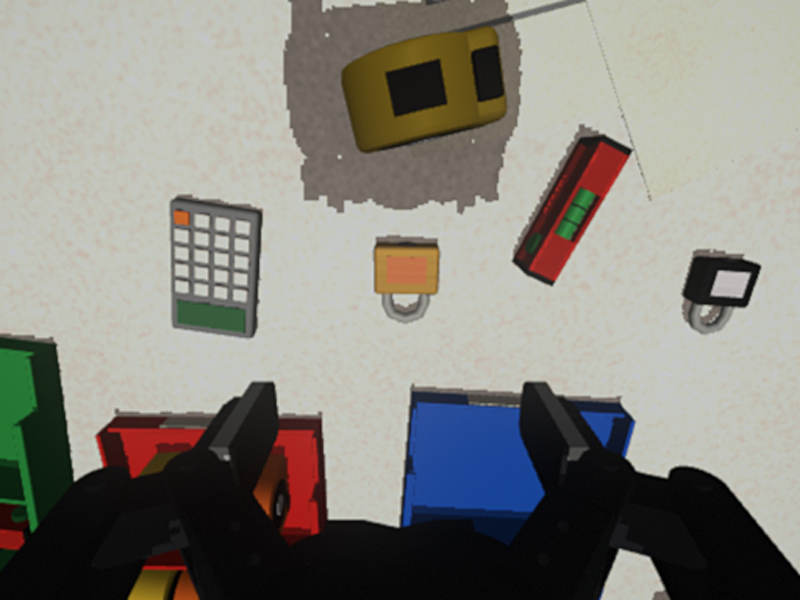

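It shows brass top face (375,247)-(438,293) with shackle toward +x, black top face about (705,257)-(747,305), level from (615,145) to (541,277), and the blue lip from (412,400) to (625,410). Both tapes are in the red bay.

```bash
python3 - <<'E'
from h import *
import pickle;m=pickle.load(open("w4.pkl","rb"))
def P(u,v,z): return ray(m,u/1.5625,v/1.5625,z)[:2].round(1).tolist()
print("brass",[P(*c,20) for c in [(375,246),(439,247),(437,293),(375,292)]])
print("black",[P(*c,20) for c in [(706,257),(760,263),(747,306),(695,300)]],"shackle z10",P(708,331,10))
print("level top",[P(*c,40) for c in [(598,137),(631,153),(552,284),(531,270)]],"base",P(515,262,0),P(578,130,0))
print("blue lip z18",P(412,402,18),P(630,410,18),P(412,390,28),P(625,402,28))
E
cat >> h.py <<'E'
E
```

```text
brass [[435.7, 119.8], [433.3, 167.3], [469.3, 169.3], [471.7, 121.5]]
black [[427.6, 367.8], [429.5, 409.8], [463.9, 411.4], [461.7, 369.5]] shackle z10 [490.4, 395.6]
level top [[351.1, 260.0], [359.3, 283.5], [450.7, 248.5], [441.4, 231.8]] base [445.5, 231.5] [344.8, 261.9]
blue lip z18 [568.4, 157.6] [563.9, 344.5] [550.8, 156.0] [550.4, 331.8]
```

```bash
python3 - <<'E'
from h import *
go(453,144,14,2.7)
E
```

```text
turn dr [-0.     0.003  0.037]
lin [0.001 0.024 0.64 ] F [ 0.4 -0.8 -0.2] t 16.5
```

```bash
python3 -m jog '{"linear":[[0,0.024,0.08],[0,0,0.12],[0,0,0.12],[0,0,0.12],[0,0,0.1],[0,0,0.06],[0,0,0.03],[0,0,0.01],[0,0,0],[0,0,0]],"dr":[[0,0,0.037],[0,0,0],[0,0,0],[0,0,0],[0,0,0],[0,0,0],[0,0,0],[0,0,0],[0,0,0],[0,0,0]]}' 1
python3 -m jog '{"linear":[[0,0,0],[0,0,0],[0,0,0],[0,0,0],[0,0,0],[0,0,0],[0,0,0],[0,0,0]],"dr":[[0,0,0],[0,0,0],[0,0,0],[0,0,0],[0,0,0],[0,0,0],[0,0,0],[0,0,0]]}' 0.4
```

```text
time_s: 17.3
tcp_pos: [453.6, 144.0, 14.1]
orientation: [0.001, -0.023, 1.0, 0.0]
force: [-0.7, 0.5, -0.4]
width: 85.5
grip_force: 0.0
time_s: 17.97
tcp_pos: [452.7, 144.0, 13.2]
orientation: [-0.0, -0.023, 1.0, -0.0]
force: [0.3, -0.4, 0.4]
width: 34.2
grip_force: 0.0
```

The fingers closed on nothing, so I'll look before moving.

```bash
python3 - <<'E'
from h import *
a=imaging.camera("scene");b=imaging.camera("side");w=imaging.camera("wrist")
m=imaging.camera_model
def crop(n,im):
    u,v=proj(m(n),(453,144,15))[0].astype(int); print(n,u,v)
    c=im[max(v-35,0):v+35,u-45:u+45]; return cv2.resize(c,(400,311),interpolation=cv2.INTER_CUBIC)
t=np.vstack([np.hstack([crop("scene",a),crop("side",b)]),np.hstack([cv2.resize(w,(384,288)),np.zeros((288,416,3),np.uint8)])])
cv2.imwrite("pics/t5.png",t[:,:,::-1])
E
```

```text
scene 295 222
side 208 177
```

View pics/t5.png

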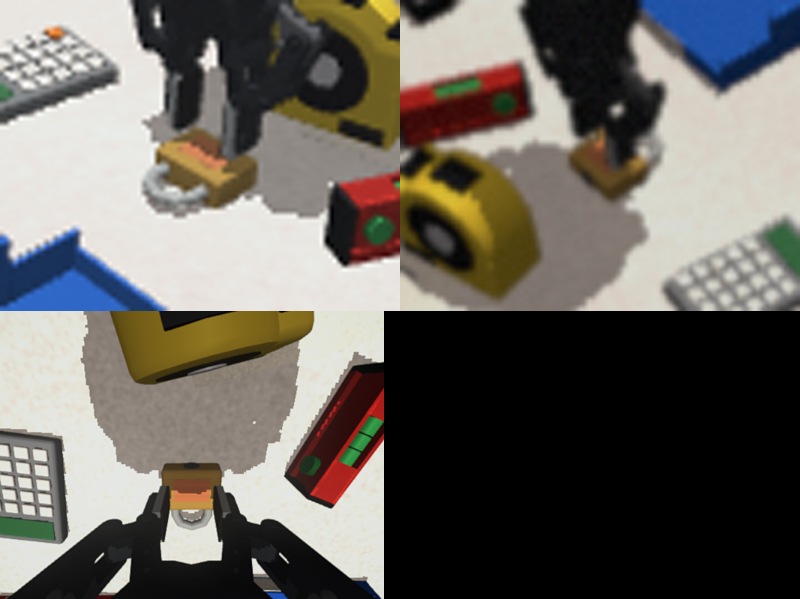

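```bash
python3 - <<'E'
from h import *
m=imaging.camera_model("wrist")
o=status.get_obs();print(o["tcp_pos"],m["xyz"])
s=384/512
for p in [(434,119,20),(434,169,20),(472,119,20),(472,169,20),(453,144,20),(453,127,15),(453,161,15)]: print(p,proj(m,p)[0]*s+[0,311])
def P(u,v,z): return ray(m,u/s,(v-311)/s,z)[:2].round(1).tolist()
print([P(*c,20) for c in [(162,467),(222,467),(221,488)]],P(162,482,0))
E
```

```text
[452.71143444 144.02999264  13.21605026] [369.78776332 139.94854774 171.10372878]
(434, 119, 20) [161.2840117  468.43330882]
(434, 169, 20) [223.5391219  471.12666265]
(472, 119, 20) [161.28782939 509.25615627]
(472, 169, 20) [219.2460712  511.59161873]
(453, 144, 20) [191.36656373 490.83265271]
(453, 127, 15) [171.47652354 487.13079654]
(453, 161, 15) [211.18928538 488.79615319]
[[432.7, 119.6], [430.5, 167.4], [449.2, 168.4]] [456.1, 116.9]
```

The padlock hasn't moved and sits centred, but the tips closed above its top. I'll preshape to about 60 mm and go down feeling for the counter.

```bash
Z='[0,0,0]'; python3 -m jog '{"linear":[[0,0,-0.02],[0,0,0],[0,0,0],[0,0,0],[0,0,0],[0,0,0],[0,0,0]],"dr":[[0,0,0],[0,0,0],[0,0,0],[0,0,0],[0,0,0],[0,0,0],[0,0,0]]}' 0.7|grep -v ori
python3 -m jog '{"linear":[[0,0,0.016],[0,0,0.012],[0,0,0.012],[0,0,0]],"dr":[[0,0,0],[0,0,0],[0,0,0],[0,0,0]]}'|grep -v ori
python3 -m jog '{"linear":[[0,0,0.008],[0,0,0.004],[0,0,0]],"dr":[[0,0,0],[0,0,0],[0,0,0]]}'|grep -v ori
```

```text
time_s: 18.7
tcp_pos: [452.7, 144.0, 18.2]
force: [-0.3, -0.1, -0.7]
width: 60.1
grip_force: 0.0
time_s: 19.03
tcp_pos: [452.3, 143.9, 7.4]
force: [-0.3, -0.1, 0.2]
width: 59.6
grip_force: 0.0
time_s: 19.28
tcp_pos: [452.6, 144.0, 5.0]
force: [0.3, -0.4, 0.4]
width: 59.7
grip_force: 0.0
```

```bash
python3 -m jog '{"linear":[[0,0,0.006],[0,0,0.004],[0,0,0]],"dr":[[0,0,0],[0,0,0],[0,0,0]]}'|grep -v ori
python3 -m jog '{"linear":[[0,0,0],[0,0,0],[0,0,0],[0,0,0],[0,0,0],[0,0,0],[0,0,0]],"dr":[[0,0,0],[0,0,0],[0,0,0],[0,0,0],[0,0,0],[0,0,0],[0,0,0]]}' 0.4 |grep -v ori
```

```text
time_s: 19.53
tcp_pos: [452.6, 144.0, 2.6]
force: [0.1, -0.3, 0.0]
width: 59.8
grip_force: 0.0
time_s: 20.12
tcp_pos: [453.7, 144.2, 3.8]
force: [-0.2, 0.7, 13.7]
width: 34.4
grip_force: 6.5
```

```bash
python3 - <<'E'
from h import *
a=imaging.camera("scene");b=imaging.camera("side");w=imaging.camera("wrist")
m=imaging.camera_model
def crop(n,im):
    u,v=proj(m(n),(453,144,15))[0].astype(int)
    c=im[v-22:v+22,u-28:u+28]; return cv2.resize(c,(400,300),interpolation=cv2.INTER_CUBIC)
c=w[190:384,130:390]
t=np.vstack([np.hstack([crop("scene",a),crop("side",b)]),np.hstack([cv2.resize(c,(400,298)),np.zeros((298,400,3),np.uint8)])])
cv2.imwrite("pics/t6.png",t[:,:,::-1])
E
```

```text
(no output)
```

View pics/t6.png

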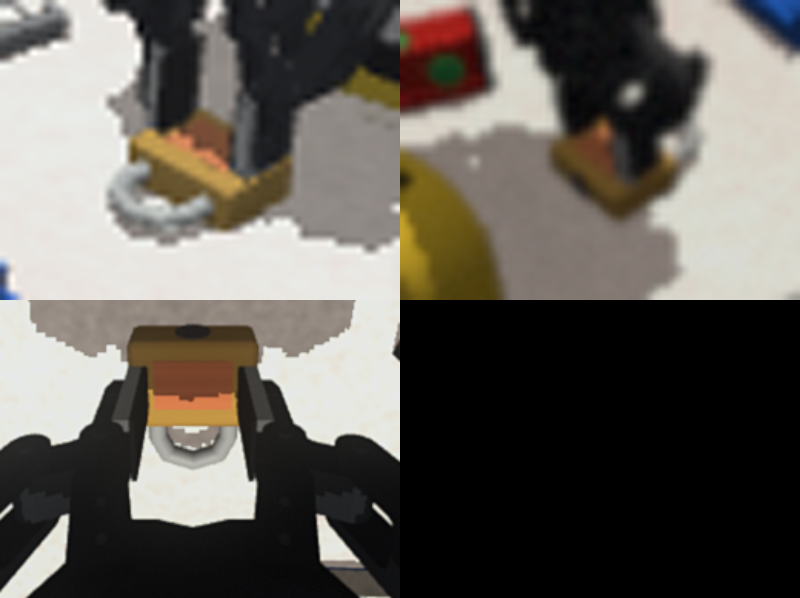

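```bash
python3 - <<'E'
from h import *
m=imaging.camera_model("wrist")
for z in (0,10,20,30):
  for dx in (-11,11):
    print(z,dx,proj(m,[(453.7+dx,144.2-17,z),(453.7+dx,144.2+17,z)]).round(0).tolist())
print(status.get_obs()["force"],status.get_obs()["joint_pos"])
E
```

```text
0 -11 [[230.0, 215.0], [282.0, 217.0]]
0 11 [[229.0, 245.0], [280.0, 247.0]]
10 -11 [[228.0, 222.0], [284.0, 224.0]]
10 11 [[228.0, 253.0], [281.0, 255.0]]
20 -11 [[227.0, 229.0], [285.0, 232.0]]
20 11 [[226.0, 262.0], [282.0, 264.0]]
30 -11 [[225.0, 238.0], [287.0, 240.0]]
30 11 [[224.0, 272.0], [284.0, 274.0]]
[ 0.06952885  0.24166112 13.05882508] [ 1.45706414e-01  1.23041134e-01  1.92727941e+00 -6.77200969e-05
  1.08893341e+00 -1.47175354e+00]
```

The tips are resting on the padlock's top at z≈20, so they really sit about 16 mm behind the reported TCP height. I'll reopen and go lower, feeling for the counter.

```bash
python3 -m jog '{"linear":[[0,0,-0.02],[0,0,0],[0,0,0],[0,0,0],[0,0,0],[0,0,0],[0,0,0]],"dr":[[0,0,0],[0,0,0],[0,0,0],[0,0,0],[0,0,0],[0,0,0],[0,0,0]]}' 0.74|grep -v ori
python3 -m jog '{"linear":[[0,0,0.02],[0,0,0.012],[0,0,0.008],[0,0,0]],"dr":[[0,0,0],[0,0,0],[0,0,0],[0,0,0]]}'|grep -v ori
python3 -m jog '{"linear":[[0,0,0.008],[0,0,0.006],[0,0,0]],"dr":[[0,0,0],[0,0,0],[0,0,0]]}'|grep -v ori
```

```text
time_s: 20.85
tcp_pos: [452.7, 144.0, 7.6]
force: [0.2, 0.2, 1.1]
width: 63.1
grip_force: 0.0
time_s: 21.18
tcp_pos: [452.4, 144.0, -2.9]
force: [-0.2, -0.6, -0.1]
width: 63.2
grip_force: 0.0
time_s: 21.43
tcp_pos: [452.6, 144.0, -6.0]
force: [0.6, 0.0, 0.4]
width: 63.1
grip_force: 0.0
```

```bash
python3 -m jog '{"linear":[[0,0,0.008],[0,0,0.004],[0,0,0]],"dr":[[0,0,0],[0,0,0],[0,0,0]]}'|grep -v ori
python3 -m jog '{"linear":[[0,0,0],[0,0,0],[0,0,0],[0,0,0],[0,0,0],[0,0,0],[0,0,0]],"dr":[[0,0,0],[0,0,0],[0,0,0],[0,0,0],[0,0,0],[0,0,0],[0,0,0]]}' 0.4 |grep -v ori
```

```text
time_s: 21.68
tcp_pos: [452.6, 144.0, -9.0]
force: [-0.6, -0.1, -1.7]
width: 63.3
grip_force: 0.0
time_s: 22.27
tcp_pos: [452.9, 144.0, -8.3]
force: [-3.0, 0.3, 5.7]
width: 48.8
grip_force: 62.7
```

Gripped at 48.8 mm, which matches the 50 mm body. Lifting and carrying to the blue tray.

```bash
python3 -m jog '{"linear":[[0,0,-0.03],[0,0,-0.08],[0,0,-0.12],[0,0,-0.12],[0,0,-0.12],[0,0,-0.12],[0,0,0]],"dr":[[0,0,0],[0,0,0],[0,0,0],[0,0,0],[0,0,0],[0,0,0],[0,0,0.05]]}' | grep -v ori
python3 - <<'E'
from h import *
go(621,213,140,0.5)
E
```

```text
time_s: 22.85
tcp_pos: [454.7, 144.4, 144.9]
force: [1.9, -0.5, -0.1]
width: 48.0
grip_force: 62.6
turn dr [0.002 0.015 0.027]
lin [-0.667  0.269  0.02 ] F [ 1.9 -0.5 -0.1] t 22.9
```

```bash
python3 -m jog '{"linear":[[-0.07,0.03,0],[-0.11,0.045,0],[-0.12,0.048,0],[-0.12,0.048,0],[-0.12,0.048,0],[-0.09,0.038,0],[-0.037,0.012,0],[0,0,0],[0,0,0]],"dr":[[0,0,0],[0,0,0],[0,0,0],[0,0,0],[0,0,0],[0,0,0],[0,0,0],[0,0,0],[0,0,0]]}' | grep -v ori
python3 - <<'E'
from h import *
go(621,213,12,0.5)
m=imaging.camera_model("wrist");im=imaging.camera("wrist")
import pickle;pickle.dump(m,open("w7.pkl","wb"))
cv2.imwrite("pics/w7.png",cv2.resize(im[:,:,::-1],(800,600),interpolation=cv2.INTER_CUBIC))
E
```

```text
time_s: 23.6
tcp_pos: [617.7, 214.8, 138.4]
force: [-0.6, -0.3, -1.6]
width: 48.2
grip_force: 62.5
turn dr [-0.001 -0.002  0.026]
lin [-0.013 -0.007  0.506] F [-0.6 -0.3 -1.6] t 23.6
```

View pics/w7.png

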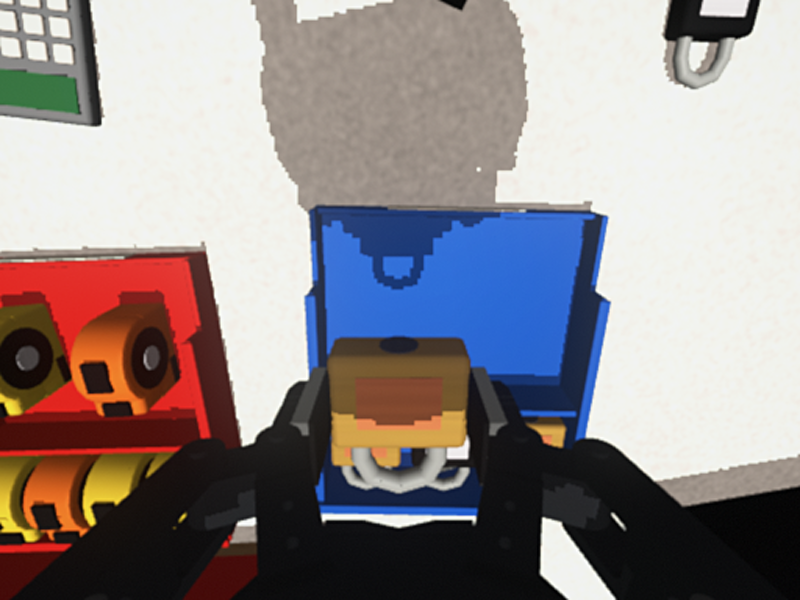

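```bash
python3 - <<'E'
from h import *
import pickle;m=pickle.load(open("w7.pkl","rb"))
def P(u,v,z): return ray(m,u/1.5625,v/1.5625,z)[:2].round(1).tolist()
print(P(316,212,18),P(590,212,18),"28",P(312,210,28),P(606,216,28),"45",P(306,293,45),P(609,298,45),"divider40",P(575,412,40))
E
```

```text
[571.0, 160.3] [567.1, 337.4] 28 [568.5, 159.8] [568.2, 343.4] 45 [617.4, 157.2] [616.5, 346.0] divider40 [702.4, 340.0]
```

```bash
python3 -m jog '{"linear":[[-0.012,0,0.08],[0,0,0.12],[0,0,0.12],[0,0,0.12],[0,0,0.05],[0,0,0.016],[0,0,0],[0,0,0]],"dr":[[0,0,0],[0,0,0],[0,0,0],[0,0,0],[0,0,0],[0,0,0],[0,0,0],[0,0,0]]}'|grep -v ori
python3 -m jog '{"linear":[[0,0,0.012],[0,0,0.012],[0,0,0.01],[0,0,0.008],[0,0,0.006],[0,0,0]],"dr":[[0,0,0],[0,0,0],[0,0,0],[0,0,0],[0,0,0],[0,0,0]]}'|grep -v ori
```

```text
time_s: 24.32
tcp_pos: [621.7, 215.1, 14.2]
force: [0.6, 0.1, -1.3]
width: 48.0
grip_force: 62.6
time_s: 24.82
tcp_pos: [620.8, 214.9, -0.1]
force: [0.8, -0.0, -1.3]
width: 48.5
grip_force: 62.6
```

```bash
python3 -m jog '{"linear":[[0,0,0.006],[0,0,0.004],[0,0,0.004],[0,0,0.002],[0,0,0],[0,0,0]],"dr":[[0,0,0],[0,0,0],[0,0,0],[0,0,0],[0,0,0],[0,0,0]]}'|grep -v ori
```

```text
time_s: 25.32
tcp_pos: [621.0, 214.9, -3.8]
force: [0.3, -0.4, -1.3]
width: 48.6
grip_force: 62.6
```

```bash
python3 -m jog '{"linear":[[0,0,0.004],[0,0,0.002],[0,0,0],[0,0,0]],"dr":[[0,0,0],[0,0,0],[0,0,0],[0,0,0]]}'|grep -v ori
```

```text
time_s: 25.65
tcp_pos: [621.2, 215.0, -4.3]
force: [-5.5, -2.1, 9.0]
width: 48.0
grip_force: 63.9
```

```bash
python3 -m jog '{"linear":[[0,0,0],[0,0,0],[0,0,0],[0,0,0],[0,0,-0.02],[0,0,-0.06],[0,0,-0.12],[0,0,-0.12],[0,0,-0.12],[0,0,-0.12]],"dr":[[0,0,0],[0,0,0],[0,0,0],[0,0,0],[0,0,0],[0,0,0],[0,0,0],[0,0,0],[0,0,0],[0,0,0]]}' 0.74|grep -v ori
python3 - <<'E'
from h import *
go(446,392,138,1)
E
```

```text
time_s: 26.48
tcp_pos: [620.8, 214.9, 136.6]
force: [0.9, -0.0, -0.2]
width: 63.4
grip_force: 0.0
turn dr [-0.     0.     0.008]
lin [ 0.687  0.72  -0.005] F [ 0.9 -0.  -0.2] t 26.5
```

```bash
python3 -m jog '{"linear":[[0.07,0.07,0],[0.11,0.11,0],[0.12,0.125,0],[0.12,0.125,0],[0.12,0.125,0],[0.1,0.11,0],[0.047,0.055,0],[0,0,0],[0,0,0]],"dr":[[0,0,0],[0,0,0],[0,0,0],[0,0,0],[0,0,0],[0,0,0],[0,0,0],[0,0,0],[0,0,0]]}' 1 | grep -v ori
python3 - <<'E'
from h import *
m=imaging.camera_model("wrist");im=imaging.camera("wrist")
import pickle;pickle.dump(m,open("w8.pkl","wb"))
cv2.imwrite("pics/w8.png",cv2.resize(im[:,:,::-1],(800,600),interpolation=cv2.INTER_CUBIC))
E
```

```text
time_s: 27.23
tcp_pos: [448.3, 388.4, 135.2]
force: [1.4, -0.6, -0.1]
width: 85.5
grip_force: 0.0
```

View pics/w8.png

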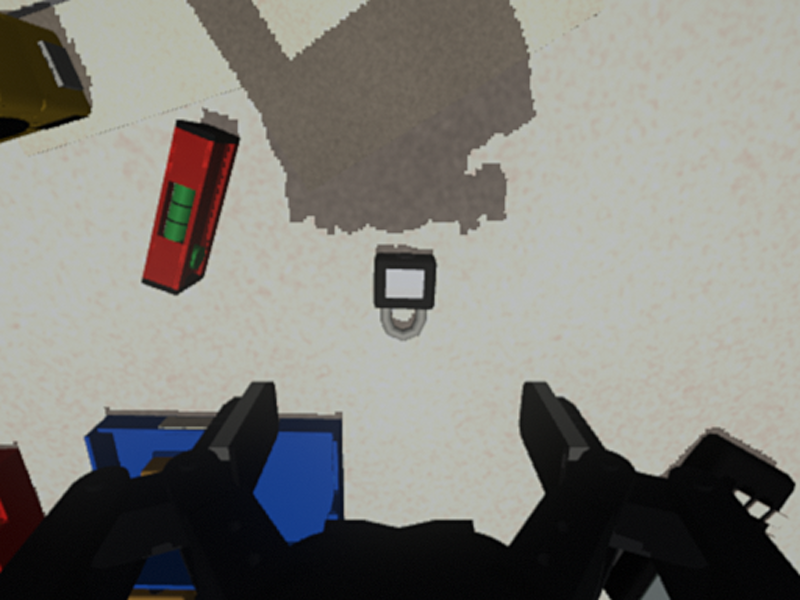

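The black padlock's top face is (377,256)-(434,306), with its shackle toward +x.

```bash
python3 - <<'E'
from h import *
import pickle;m=pickle.load(open("w8.pkl","rb"))
def P(u,v,z): return ray(m,u/1.5625,v/1.5625,z)[:2].round(1).tolist()
c=np.array([P(*c,20) for c in [(377,257),(434,257),(435,306),(375,306)]]);print(c.tolist(),c.mean(0))
c=np.array([P(*c,40) for c in [(177,122),(213,136),(178,292),(142,282)]]);print(c.tolist(),c.mean(0))
go(*np.r_[446,391],-9,1)
E
```

```text
[[429.4, 373.8], [428.5, 411.2], [462.6, 413.6], [463.6, 372.7]] [446.025 392.825]
[[351.3, 264.0], [358.1, 283.0], [450.0, 250.5], [444.0, 229.1]] [400.85 256.65]
turn dr [-0.     0.001  0.01 ]
lin [0.012 0.013 0.576] F [0.1 0.7 0. ] t 27.3
```

```bash
python3 -m jog '{"linear":[[0.011,0.019,0.08],[0,0,0.12],[0,0,0.12],[0,0,0.12],[0,0,0.06],[0,0,0.03],[0,0,0],[0,0,0]],"dr":[[0,0,0],[0,0,0],[0,0,0],[0,0,0],[0,0,0],[0,0,0],[0,0,0],[0,0,0]]}' 0.74 | grep -v ori
python3 -m jog '{"linear":[[0,0,0.016],[0,0,0.01],[0,0,0.01],[0,0,0.008],[0,0,0],[0,0,0]],"dr":[[0,0,0],[0,0,0],[0,0,0],[0,0,0],[0,0,0],[0,0,0]]}' | grep -v ori
```

```text
time_s: 27.95
tcp_pos: [446.9, 392.1, 3.0]
force: [0.6, -0.2, 0.5]
width: 63.2
grip_force: 0.0
time_s: 28.45
tcp_pos: [446.0, 392.4, -8.7]
force: [0.1, -0.5, -0.8]
width: 62.9
grip_force: 0.0
```

```bash
python3 -m jog '{"linear":[[0,0,0],[0,0,0],[0,0,0],[0,0,0],[0,0,0],[0,0,0],[0,0,0],[0,0,0]],"dr":[[0,0,0],[0,0,0],[0,0,0],[0,0,0],[0,0,0],[0,0,0],[0,0,0],[0,0,0]]}' 0.3 | grep -v ori
python3 -m jog '{"linear":[[0,0,-0.03],[0,0,-0.08],[0,0,-0.12],[0,0,-0.12],[0,0,-0.12],[0,0,-0.1],[0,0,0],[0,0,0]],"dr":[[0,0,0],[0,0,0],[0,0,0],[0,0,0],[0,0,0],[0,0,0],[0,0,0],[0,0,0]]}' | grep -v ori
python3 - <<'E'
from h import *
go(621,293,135,0.5)
E
```

```text
time_s: 29.12
tcp_pos: [446.2, 392.5, -8.2]
force: [-0.6, -1.5, 5.5]
width: 40.3
grip_force: 61.1
time_s: 29.78
tcp_pos: [446.4, 392.7, 135.3]
force: [0.4, -0.4, -3.0]
width: 40.6
grip_force: 60.9
turn dr [0.003 0.004 0.026]
lin [-0.695 -0.405  0.001] F [ 0.4 -0.4 -3. ] t 29.8
```

```bash
python3 -m jog '{"linear":[[-0.07,-0.04,0],[-0.11,-0.065,0],[-0.12,-0.07,0],[-0.12,-0.07,0],[-0.12,-0.07,0],[-0.1,-0.06,0],[-0.055,-0.03,0],[0,0,0],[0,0,0]],"dr":[[0,0,0],[0,0,0],[0,0,0],[0,0,0],[0,0,0],[0,0,0],[0,0,0],[0,0,0],[0,0,0]]}' | grep -v ori
python3 - <<'E'
from h import *
go(621,293,14,0.5)
E
```

```text
time_s: 30.53
tcp_pos: [621.8, 294.2, 131.8]
force: [0.4, -0.2, -1.5]
width: 40.7
grip_force: 60.9
turn dr [-0.002 -0.006  0.023]
lin [ 0.003 -0.005  0.471] F [ 0.4 -0.2 -1.5] t 30.5
```

```bash
python3 -m jog '{"linear":[[0,-0.005,0.08],[0,0,0.12],[0,0,0.12],[0,0,0.09],[0,0,0.045],[0,0,0.016],[0,0,0],[0,0,0]],"dr":[[0,0,0],[0,0,0],[0,0,0],[0,0,0],[0,0,0],[0,0,0],[0,0,0],[0,0,0]]}'|grep -v ori
python3 -m jog '{"linear":[[0,0,0.012],[0,0,0.012],[0,0,0.01],[0,0,0.008],[0,0,0.006],[0,0,0.006],[0,0,0]],"dr":[[0,0,0],[0,0,0],[0,0,0],[0,0,0],[0,0,0],[0,0,0],[0,0,0]]}'|grep -v ori
```

```text
time_s: 31.2
tcp_pos: [622.3, 294.1, 17.3]
force: [0.5, 0.2, -0.6]
width: 40.7
grip_force: 60.8
time_s: 31.78
tcp_pos: [621.8, 293.6, 2.1]
force: [0.1, 0.3, -2.1]
width: 40.2
grip_force: 60.8
```

```bash
python3 -m jog '{"linear":[[0,0,0.008],[0,0,0.006],[0,0,0.004],[0,0,0.004],[0,0,0],[0,0,0]],"dr":[[0,0,0],[0,0,0],[0,0,0],[0,0,0],[0,0,0],[0,0,0]]}'|grep -v ori
python3 -m jog '{"linear":[[0,0,0.004],[0,0,0],[0,0,0]],"dr":[[0,0,0],[0,0,0],[0,0,0]]}'|grep -v ori
```

```text
time_s: 32.28
tcp_pos: [621.9, 293.6, -3.1]
force: [-0.0, 0.5, -1.1]
width: 40.4
grip_force: 60.8
time_s: 32.53
tcp_pos: [622.0, 293.7, -4.0]
force: [0.3, 1.0, -0.1]
width: 40.3
grip_force: 60.8
```

```bash
python3 -m jog '{"linear":[[0,0,0.003],[0,0,0],[0,0,0]],"dr":[[0,0,0],[0,0,0],[0,0,0]]}'|grep -v ori
python3 -m jog '{"linear":[[0,0,0],[0,0,0],[0,0,0],[0,0,0],[0,0,-0.02],[0,0,-0.06],[0,0,-0.12],[0,0,-0.12],[0,0,-0.12],[0,0,-0.12]],"dr":[[0,0,0],[0,0,0],[0,0,0],[0,0,0],[0,0,0],[0,0,0],[0,0,0],[0,0,0],[0,0,0],[0,0,0]]}' 0.65|grep -v ori
python3 - <<'E'
from h import *
go(400.8,256.7,136,-19)
E
```

```text
time_s: 32.78
tcp_pos: [622.1, 293.7, -4.2]
force: [-2.8, -0.5, 5.5]
width: 39.8
grip_force: 61.6
time_s: 33.62
tcp_pos: [621.8, 293.6, 137.2]
force: [-0.2, -0.4, 0.7]
width: 55.3
grip_force: 0.0
turn dr [0.    0.    0.707]
lin [ 0.788 -0.427  0.005] F [-0.2 -0.4  0.7] t 33.6
```

```bash
python3 - <<'E'
from h import *
import pickle
m=pickle.load(open("w4.pkl","rb"))
def P(u,v,z): return ray(m,u/1.5625,v/1.5625,z)[:2].round(1).tolist()
for z in (0,45,90): print(z,P(505,95,z),P(495,28,z),P(360,150,z),P(500,125,z))
m=pickle.load(open("w8.pkl","rb"))
for z in (0,45,90): print(z,P(90,100,z),P(50,125,z),P(62,30,z))
E
```

```text
0 [325.4, 205.6] [284.9, 192.8] [369.1, 104.4] [345.3, 204.9]
45 [331.4, 195.7] [296.4, 184.6] [369.2, 108.3] [348.6, 195.1]
90 [337.4, 185.8] [307.9, 176.5] [369.2, 112.1] [351.9, 185.3]
0 [337.6, 191.9] [352.8, 163.2] [299.5, 183.1]
45 [341.8, 221.7] [354.7, 197.5] [309.6, 214.3]
90 [346.1, 251.5] [356.6, 231.7] [319.7, 245.5]
```

```bash
python3 -m jog '{"linear":[[0,0,0],[0,0,0],[0,0,0],[0.1,-0.055,0],[0.13,-0.07,0],[0.13,-0.07,0],[0.13,-0.07,0],[0.13,-0.07,0],[0.1,-0.055,0],[0.068,-0.037,0]],"dr":[[0,0,0.236],[0,0,0.236],[0,0,0.235],[0,0,0],[0,0,0],[0,0,0],[0,0,0],[0,0,0],[0,0,0],[0,0,0]]}' 0.65 >/dev/null
python3 -m jog '{"linear":[[0,0,0],[0,0,0]],"dr":[[0,0,0],[0,0,0]]}' | grep -v ori
python3 - <<'E'
from h import *
go(400.8,256.7,-4,-19)
m=imaging.camera_model("wrist");im=imaging.camera("wrist")
import pickle;pickle.dump(m,open("w9.pkl","wb"))
cv2.imwrite("pics/w9.png",cv2.resize(im[:,:,::-1],(800,600),interpolation=cv2.INTER_CUBIC))
E
```

```text
time_s: 34.62
tcp_pos: [400.7, 257.0, 136.1]
force: [-0.3, 0.2, 0.3]
width: 55.2
grip_force: 0.0
turn dr [0.002 0.003 0.001]
lin [-0.001 -0.001  0.561] F [-0.3  0.2  0.3] t 34.6
```

View pics/w9.png

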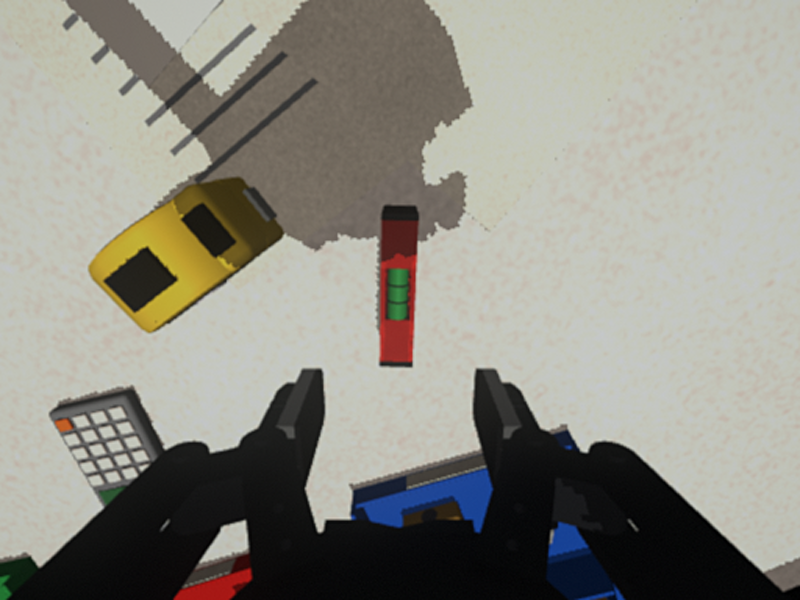

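The level at (398,285) is aligned with and centred between the fingers, so I'll descend and grip.

```bash
python3 -m jog '{"linear":[[0,0,0.08],[0,0,0.12],[0,0,0.12],[0,0,0.12],[0,0,0.07],[0,0,0.035],[0,0,0.016],[0,0,0],[0,0,0]],"dr":[[0,0,0],[0,0,0],[0,0,0],[0,0,0],[0,0,0],[0,0,0],[0,0,0],[0,0,0],[0,0,0]]}'|grep -v ori
python3 -m jog '{"linear":[[0,0,0],[0,0,0],[0,0,0],[0,0,0],[0,0,0],[0,0,0],[0,0,0],[0,0,0]],"dr":[[0,0,0],[0,0,0],[0,0,0],[0,0,0],[0,0,0],[0,0,0],[0,0,0],[0,0,0]]}' 0.1 | grep -v ori
```

```text
time_s: 35.42
tcp_pos: [401.8, 257.2, -4.1]
force: [-0.1, -0.1, -0.6]
width: 55.5
grip_force: 0.0
time_s: 36.08
tcp_pos: [401.6, 257.2, -4.0]
force: [-2.2, 0.2, 8.2]
width: 21.0
grip_force: 59.6
```

```bash
python3 -m jog '{"linear":[[0,0,-0.03],[0,0,-0.08],[0,0,-0.12],[0,0,-0.12],[0,0,-0.12],[0,0,-0.12],[0,0,0],[0,0,0],[0,0,0]],"dr":[[0,0,0],[0,0,0],[0,0,0],[0,0,0],[0,0,0],[0,0,0],[0,0,-0.25],[0,0,-0.25],[0,0,-0.02]]}' | grep -v ori
python3 - <<'E'
from h import *
go(545,-247,150,-4)
E
```

```text
time_s: 36.83
tcp_pos: [401.0, 257.0, 143.6]
force: [0.5, 1.2, -1.1]
width: 21.3
grip_force: 58.5
turn dr [0.001 0.002 0.01 ]
lin [-0.715 -1.971 -0.026] F [ 0.5  1.2 -1.1] t 36.8
```

```bash
python3 -m jog '{"linear":[[-0.03,-0.08,0],[-0.045,-0.125,0],[-0.045,-0.125,0],[-0.045,-0.125,0],[-0.045,-0.125,0],[-0.045,-0.125,0],[-0.045,-0.125,0],[-0.045,-0.125,0],[-0.045,-0.125,0],[-0.045,-0.125,0]],"dr":[[0,0,0],[0,0,0],[0,0,0],[0,0,0],[0,0,0],[0,0,0],[0,0,0],[0,0,0],[0,0,0],[0,0,0]]}' >/dev/null
python3 -m jog '{"linear":[[-0.045,-0.125,0],[-0.045,-0.125,0],[-0.045,-0.125,0],[-0.045,-0.125,0],[-0.045,-0.125,0],[-0.03,-0.1,0],[-0.02,-0.04,0],[0,0,0],[0,0,0]],"dr":[[0,0,0],[0,0,0],[0,0,0],[0,0,0],[0,0,0],[0,0,0],[0,0,0],[0,0,0],[0,0,0]]}'|grep -v ori
python3 - <<'E'
from h import *
go(606,-247,10,-4)
m=imaging.camera_model("wrist");im=imaging.camera("wrist")
import pickle;pickle.dump(m,open("w10.pkl","wb"))
cv2.imwrite("pics/w10.png",cv2.resize(im[:,:,::-1],(800,600),interpolation=cv2.INTER_CUBIC))
E
```

```text
time_s: 38.42
tcp_pos: [542.4, -246.7, 142.2]
force: [0.2, -0.0, -1.1]
width: 21.0
grip_force: 58.8
turn dr [ 0.001 -0.002 -0.01 ]
lin [-0.254  0.017  0.529] F [ 0.2 -0.  -1.1] t 38.4
```

View pics/w10.png

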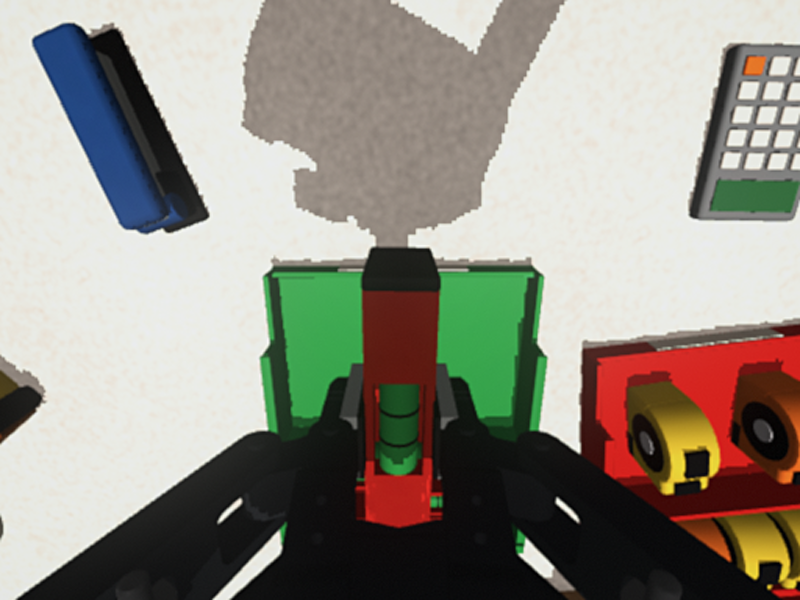

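```bash
python3 - <<'E'
from h import *
import pickle
m=pickle.load(open("w10.pkl","rb"))
def P(u,v,z): return np.array(ray(m,u/1.5625,v/1.5625,z)[:2])
l,r=P(275,272,18),P(531,272,18);l2,r2=P(263,350,45),P(546,350,45)
y=np.degrees(np.arctan2(-(r-l)[0],(r-l)[1]));y2=np.degrees(np.arctan2(-(r2-l2)[0],(r2-l2)[1]))
print(l,r,l2,r2,y,y2)
a=np.radians(-4.5);print((l+r)/2+68*np.array([np.cos(a),np.sin(a)]))
E
```

```text
[ 529.36492715 -330.7189327 ] [ 542.47270728 -155.62310347] [ 574.82570116 -338.90812281] [ 588.79413958 -152.57049012] -4.281211311239216 -4.287048435075526
[ 603.70919591 -248.5062366 ]
```

```bash
python3 -m jog '{"linear":[[-0.08,0.005,0],[-0.1,0.005,0],[-0.07,0.003,0.06],[0,0,0.12],[0,0,0.12],[0,0,0.12],[0,0,0.07],[0,0,0.03],[0,0,0],[0,0,0]],"dr":[[0,0,0],[0,0,0],[0,0,0],[0,0,0],[0,0,0],[0,0,0],[0,0,0],[0,0,0],[0,0,0],[0,0,0]]}'|grep -v ori
python3 -m jog '{"linear":[[0,0,0.012],[0,0,0.01],[0,0,0.008],[0,0,0],[0,0,0]],"dr":[[0,0,0],[0,0,0],[0,0,0],[0,0,0],[0,0,0]]}'|grep -v ori
```

```text
time_s: 39.3
tcp_pos: [605.6, -247.8, 13.8]
force: [-0.2, -0.5, -0.8]
width: 20.9
grip_force: 58.7
time_s: 39.72
tcp_pos: [605.2, -248.4, 5.2]
force: [0.1, -0.1, -1.7]
width: 21.3
grip_force: 58.7
```

```bash
python3 -m jog '{"linear":[[0,0,0.007],[0,0,0.005],[0,0,0.004],[0,0,0.003],[0,0,0],[0,0,0]],"dr":[[0,0,0],[0,0,0],[0,0,0],[0,0,0],[0,0,0],[0,0,0]]}'|grep -v ori
python3 -m jog '{"linear":[[0,0,0.003],[0,0,0],[0,0,0]],"dr":[[0,0,0],[0,0,0],[0,0,0]]}'|grep -v ori
```

```text
time_s: 40.22
tcp_pos: [605.2, -248.3, 0.2]
force: [-0.6, 0.7, -0.5]
width: 20.8
grip_force: 58.6
time_s: 40.47
tcp_pos: [605.3, -248.4, 0.0]
force: [-1.7, 0.7, 4.3]
width: 21.1
grip_force: 59.4
```

Contact with the floor at 4.3 N, so release, rise and check everything.

```bash
python3 -m jog '{"linear":[[0,0,0],[0,0,0],[0,0,0],[0,0,0],[0,0,-0.02],[0,0,-0.06],[0,0,-0.12],[0,0,-0.12],[0,0,-0.12],[0,0,-0.12]],"dr":[[0,0,0],[0,0,0],[0,0,0],[0,0,0],[0,0,0],[0,0,0],[0,0,0],[0,0,0],[0,0,0],[0,0,0]]}' 0.55|grep -v ori
python3 -m jog '{"linear":[[0.1,0,-0.1],[0.12,0,-0.1],[0.12,0,0],[0.12,0,0],[0.12,0,0],[0.12,0,0],[0.1,0,0],[0,0,0],[0,0,0],[0,0,0]],"dr":[[0,0,0],[0,0,0],[0,0,0],[0,0,0],[0,0,0],[0,0,0],[0,0,0],[0,0,0],[0,0,0],[0,0,0]]}'|grep -v ori
python3 - <<'E'
from h import *
a=imaging.camera("scene")[130:350,100:400];b=imaging.camera("side")[85:305,130:430]
t=np.vstack([cv2.resize(x,(409,300),interpolation=cv2.INTER_CUBIC) for x in (a,b)])
t=np.hstack([cv2.resize(x,(400,294),interpolation=cv2.INTER_CUBIC) for x in (a,b)])
w=imaging.camera("wrist");t=np.vstack([t,np.hstack([cv2.resize(w,(400,300)),np.zeros((300,400,3),np.uint8)])])
cv2.imwrite("pics/t11.png",t[:,:,::-1])
E
```

```text
time_s: 41.3
tcp_pos: [605.0, -248.2, 141.4]
force: [-0.3, -0.4, -0.1]
width: 47.0
grip_force: 0.0
time_s: 42.13
tcp_pos: [406.1, -234.1, 190.0]
force: [0.2, -1.1, 0.6]
width: 47.2
grip_force: 0.0
```

View pics/t11.png

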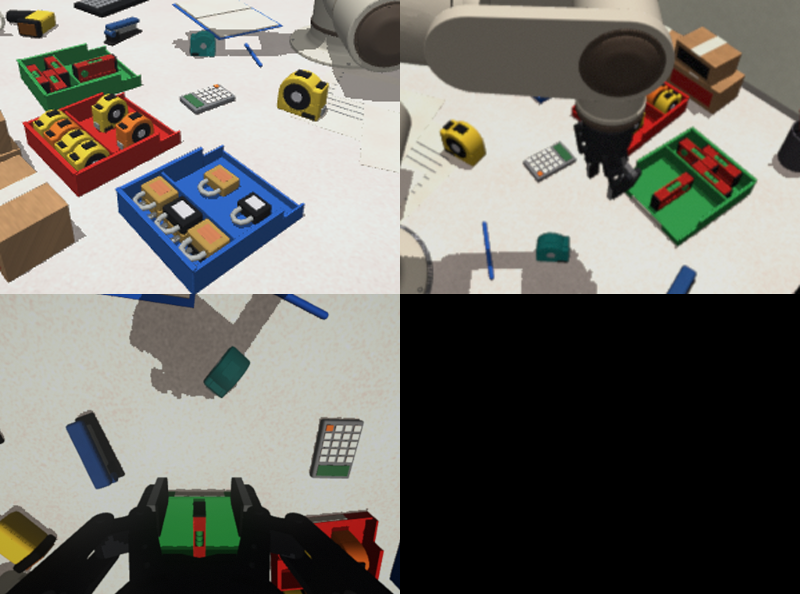

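All five articles sit upright in their bays: level in green, two tapes in red, two padlocks flat in blue. The stapler, calculator and look-alikes are undisturbed and the gripper is clear, so I'm handing in.

```bash
python3 -c "
from plant import ticket; print(ticket.finish_job())"
```

```text
the job is handed in; nothing more can be done
None
```

The job is handed in at about 42 s: both tape measures are in the red tray, both padlocks in the blue and the pocket level in the green, each lowered to floor contact and right way up in the last picture; the first two closes on the brass padlock missed, the second pressing lightly on its top, and the stapler, calculator and look-alikes were left alone.

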